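# Set the proofing press one click on and run its bed home

## Robot

A 7-joint arm with a two-finger parallel gripper is mounted at the origin on the work surface. World frame = base frame: x ahead of the robot, y to its left, z up, the work surface at z = 0. Lengths are in m, angles in rad, forces in N, time in s.
With the tool pointing down it reaches from about 0.425 to 0.875 m from the base axis. Payload 9.9 kg.
Tool frame: the origin (TCP) lies on the mounting face of the last link; the fingertips stand 173 mm ahead of it and the grasp point (between the pads) lies 155 mm ahead of it (bot.tip_reach is the distance from the TCP to the fingertips, in m); z points along the fingers, y is the direction in which the jaws open and shut (so a half turn about z gives the same grasp; the last joint's range is limited). The gripper opens to 85 mm and grips with 20 to 120 N. Pads are 22 mm wide; open, the fingers measure 114 mm over their backs; the gripper's body (76 mm by 85 mm) begins 54 mm behind the grasp point. The pads swing forward as they close: fully open they stand 13 mm farther back than shut.
Start: joints at [1.034, 0.576, 0.025, 1.437, -0.015, 1.129, -0.057], TCP at [0.295, -0.607, 0.405] pointing down, gripper open.
Joint ranges: [-2.76, 2.76], [-0.34, 2.15], [-1.52, 1.57], [0.19, 2.46], [-1.09, 4.23], [0.17, 1.99], [-2.82, 2.82]. Speed limits (rad/s): [2.22, 2.22, 3.01, 3.01, 3.14, 3.14, 3.14].

## Interface

Orientations are given as a unit quaternion [x, y, z, w].
In Python, from bench import bot gives the robot as it stands. The module is installed in compiled form; this text tells all that it offers.
- The arm moves only by the shell command python3 -m handwheel 'ROWS' [OPENING] [FORCE]. ROWS is JSON, a list of rows, each an object of numbers: "x", "y", "z": the shift along the world's x, y, z in units of 40 mm (1.0 is 40 mm); "yaw": the turn about the world's z in rad. In form: [{"x": .., "y": .., "z": .., "yaw": ..}, ...]. A call has exactly 10 rows; each row shifts and turns the commanded pose from where the row before left it; what a row does not reach is not made up. A row lasts 1/12 s, in which the tool goes at most 41.7 mm and 7.16 degrees, less where a joint would pass 70% of its speed; a pose out of reach is approached as far as the arm can. A call is refused whole if a number of a shift passes 1 or a number of a turn 0.125, either way. A call with a gripper value outside its range is refused whole. OPENING is the closure, from -1 (fully open) to 1 (shut), set as the call begins (- or left out, the last holds). The fingers move at their own pace and stop on an object; FORCE is the grip in N (left out, the last holds). Time passes only in rows, so rows that do not move let the fingers close, or fill a call up. It gives the time, the measured TCP pose, the force and the opening at its end, in the units of the state.
- bot.get_obs(): the state, without advancing time (a new reading comes with each control period).
- bot.snapshot(name): name is "side" or "top" or "wrist"; returns the picture (480x640x3 uint8, red, green, blue); there is no depth.
- bot.camera_model(name): a dict with "intrinsics" (3x3 intrinsics, pixels), "T" (4x4, takes a point from camera to world coordinates); the wrist camera has in their place "mount" (4x4, takes a point from camera to tool coordinates, whose origin is the TCP and whose axes are the flange's). Camera axes: x right, y up, looking along -z (the intrinsics and any distortion apply to the point x, -y, -z); pixel columns grow to the right and rows downward; lengths in m; the calibration is good to about 2 mm. A picture is of the moment at which its call begins: read the wrist's pose just before it. camera_model takes no time and is no camera call.
- bot.job_done(): hands the job in, once; it reports no verdict.
The state is a dict: "time_s": time; "qpos": joint angles; "joint_velocities": joint speeds; "effort": joint torques, N m; "ee_pos": TCP position; "tool_rot": TCP orientation; "force": force on the tool from outside, world axes, zero at the start; "ft_torque": the same for the moment, N m; "finger_gap": opening from 0.0 (shut) to 1.0 (fully open).
Only numpy, scipy, OpenCV 4.12 (cv2) and the standard library are available. Lean on these libraries where they do the work, as an engineer would, in place of code of your own. Each camera call takes 0.05 s, during which the arm holds its last target.

## Task

Get the proofing press ready to print: with a light fingertip touch, turn the big knurled pressure dial on top of it clockwise (seen from above) by one click, so that it clicks in with its pointer at the middle mark and does not go on to the third. Then push the end of the press bed so that it slides fully home under the roller, with the lino block still lying on it. Pinch and lift nothing, and leave the other things on the table where they are.

Things in the scene. Friction and masses are not known exactly. Their poses are not given: they have to be found in the camera images.
- press: Grey tabletop press, fixed: base plate 230 mm (its x) by 260 mm (its y, -60 to +200 mm), two cheeks and a flat crosshead 226 x 136 mm, its top 162 mm above the table, a steel roller under it. Origin on the table, straight below the dial's axis; z up; the bed sticks out on the press's +y side and slides towards its -y.
- dial_centre (a point): Centre of the top face of the pressure dial when nothing presses on it, 190 mm above the table; does not turn, axes are the press's. The dial is a flat black knurled disc, 97 mm in diameter, 21 mm high, lying on the crosshead and turning about the vertical; too wide to grasp.
- dial_seat: Spring seat that carries the dial; origin on the dial's axis, 27 mm below its top face. The dial gives way downwards by up to 5 mm, at 2.3 N plus 1.4 N per mm, then is hard; over 40 N would break it. A fingertip pressed 2 to 4 mm down on the top face, 30 to 40 mm from the axis, and moved round in an arc carries it round by friction (at most about 0.07 N m).
- dial_pointer (a point): Outer end of the white pointer line on the dial's top face, 44 mm from the dial's axis; turns with the dial. It starts at the first of three white marks.
- middle_mark (a point): Middle of the second of three short white raised marks (15 x 4 mm) on the crosshead around the dial, 58.5 mm from the dial's axis, in the press's -x direction from it, 165 mm above the table; the first and third marks lie 0.6 rad (34 degrees) either side of it.
- dial (a joint): Turn of the dial in rad, growing clockwise seen from above. Detents at 0 (first mark, the start), 0.6 (middle mark) and 1.2 (third mark): let go anywhere within about 0.2 rad of a detent, it springs into it.
- bed (a joint): Travel of the bed in m: 0 is fully out, 0.090 is fully home against its stop. It starts 0 to 0.03. Moving it takes about 3 N plus 12 N per m/s; it stays where it is left.
- bed_end (a point): Centre of the bed's outer end face, the face to push on, towards the press's -y; axes are the press's. The bed is a flat aluminium slab 150 mm (x) by 260 mm (y) by 30 mm; its underside is 15, this point 30 and its top 45 mm above the table. Beyond the end face there is only the table top.
- bed_top (a point): Centre of the bed's top face, 45 mm above the table; moves with the bed; axes are the press's.
- block_mid (a point): Middle of the lino printing block, 80 x 80 x 22 mm, 160 g, plywood with a dark carved top, lying loose on the bed; it rides along when the bed moves smoothly.
- block_b_mid (a point): Bystander: middle of a smaller loose lino block, 65 x 65 x 22 mm, on the table.
- ink_jar_mid (a point): Bystander: middle of a closed ink jar, 64 mm in diameter, 75 mm high.
- brayer_mid (a point): Bystander: an ink roller lying on the table, 145 mm long with a red handle, 36 mm high, roller 80 mm wide; this point is about the middle of its length.
- baren_mid (a point): Bystander: a round wooden rubbing pad, 100 mm in diameter, 38 mm high with its bar handle; its middle.
- gouge_mid (a point): Bystander: a loose carving gouge, 155 mm long, 18 mm thick; a point in its handle.
- ink_carton_mid (a point): Bystander: middle of a cardboard ink carton, 60 x 150 x 45 mm.
- block: The same lino block; origin at the centre of its underside.
Things that resemble listed ones, but are neither listed nor needed, are in the scene too. Leave any pink or purple look-alike of the block alone.

How it is judged:
By the outcome, as a careful person would: the job done as asked, in the order asked, and still so for the second after the job is handed in, with the robot touching nothing.
It also fails if it takes over 48 s, if anything falls off the work surface, if the arm or the gripper's body presses on something with over 40 N, if the wrist force passes 120 N, or if a joint passes its speed limit or range.

## Working session

There is one attempt and no reset: what is moved stays moved. The work goes in short steps, Python scripts to look and compute and a shell command to move; the robot and the scene stay as the last step left them, time stands still between calls to the robot, and variables do not carry over. Pictures are saved under pics/ and viewed, and the job is handed in when it is done.

```bash
mkdir -p pics; python3 - <<'E'
from bench import bot
import cv2,numpy as np
print(bot.get_obs()); print(bot.tip_reach)
for n in ["top","side"]:
    cv2.imwrite(f"pics/{n}0.png",bot.snapshot(n)[:,:,::-1]); print(n,bot.camera_model(n))
print(bot.camera_model("wrist"))
E
```

```text
{'time_s': 0.0, 'qpos': array([ 1.03422578,  0.57652025,  0.02486091,  1.43792638, -0.01496202,
        1.12900135, -0.05650273]), 'joint_velocities': array([-1.04547094e-03,  8.39766540e-04, -1.23869371e-03, -1.76687131e-03,
       -1.00645491e-03,  7.52432645e-05,  1.39405761e-04]), 'effort': array([-5.54085491e-04, -7.65750790e+01,  2.24992655e+00, -2.85963124e+01,
        1.51746010e-02,  1.25810629e-02,  1.42874393e-05]), 'ee_pos': array([ 0.29521341, -0.60682751,  0.4038443 ]), 'tool_rot': array([ 9.74480034e-01,  2.24472639e-01, -2.50581606e-04, -7.96972658e-04]), 'force': array([ 0.34557818, -0.08151237,  0.29402541]), 'ft_torque': array([-0.04108334,  0.01177213, -0.01561837]), 'finger_gap': 0.9976053476672982}
0.1734
top {'intrinsics': array([[617.91568172,   0.        , 319.28278401],
       [  0.        , 617.91568172, 237.03828858],
       [  0.        ,   0.        ,   1.        ]]), 'T': array([[-9.29829441e-03,  9.98041745e-01, -6.18564275e-02,
         4.81021511e-01],
       [-9.99954850e-01, -9.40169322e-03, -1.38074107e-03,
         7.99107325e-02],
       [-1.959
[... 404 characters left out ...]
  [-0.44269766, -0.48113652,  0.75665476,  0.83911262],
       [-0.01756858,  0.8483411 ,  0.52915851,  0.66748596],
       [ 0.        ,  0.        ,  0.        ,  1.        ]])}
{'intrinsics': array([[386.70514835,   0.        , 321.59620124],
       [  0.        , 386.70514835, 237.73582573],
       [  0.        ,   0.        ,   1.        ]]), 'mount': array([[-5.79985423e-05,  9.49787509e-01,  3.12895644e-01,
         8.14170337e-02],
       [ 9.99999830e-01, -1.26480828e-04,  5.69290264e-04,
        -5.53481020e-04],
       [ 5.80280082e-04,  3.12895623e-01, -9.49787341e-01,
         3.08077719e-02],
       [ 0.00000000e+00,  0.00000000e+00,  0.00000000e+00,
         1.00000000e+00]])}
```

View pics/top0.png

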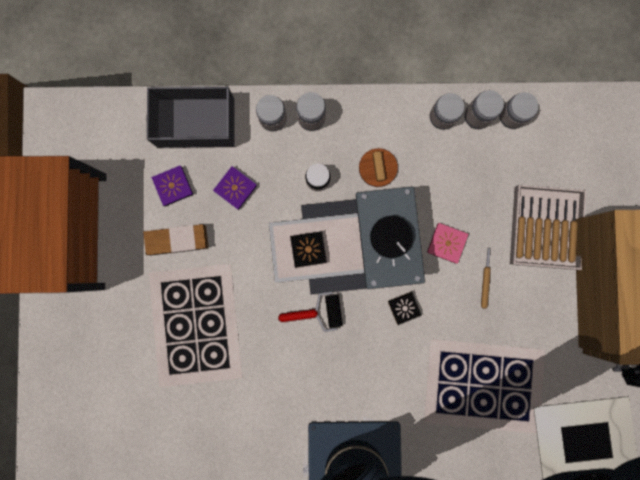

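View pics/side0.png

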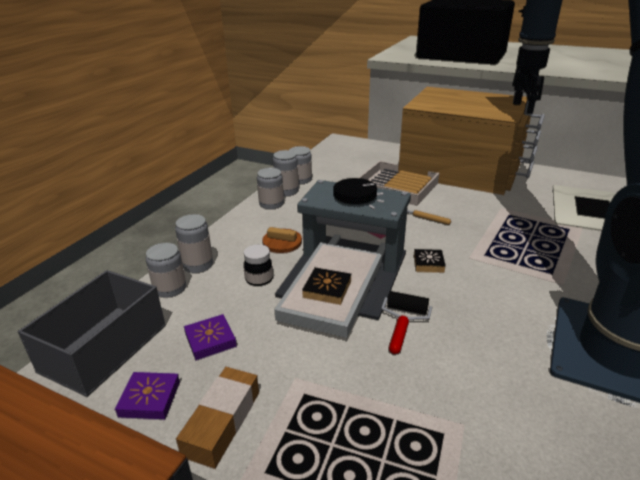

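```bash
python3 - <<'E'
import cv2
a=cv2.imread("pics/top0.png")[170:320,255:455]
cv2.imwrite("pics/crop0.png",cv2.resize(a,None,fx=4,fy=4,interpolation=cv2.INTER_CUBIC))
E
```

```text
(no output)
```

View pics/crop0.png

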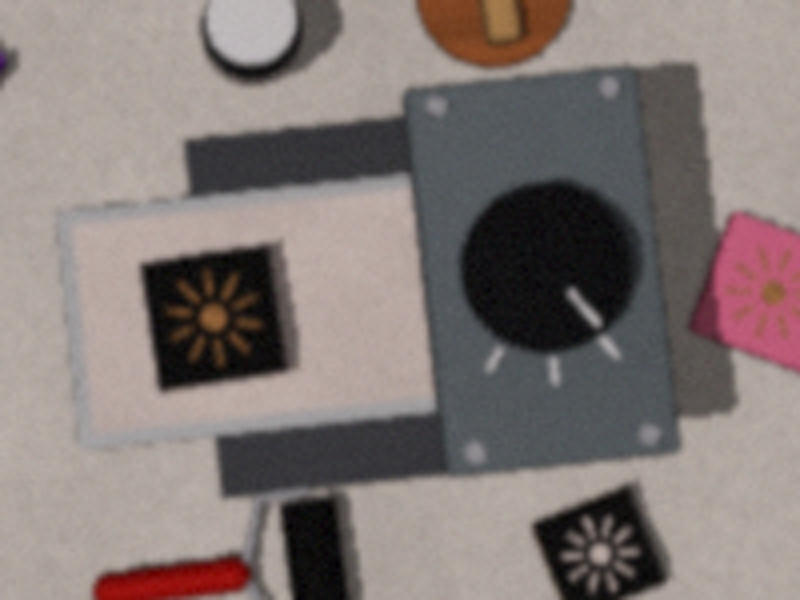

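```bash
cat > h.py <<'E'
from bench import bot
import numpy as np,cv2
def ray(name,u,v,z,obs=None):
    m=bot.camera_model(name);K=m["intrinsics"]
    T=m["T"] if name!="wrist" else None
    if T is None:
        from scipy.spatial.transform import Rotation as R
        W=np.eye(4);W[:3,:3]=R.from_quat(obs["tool_rot"]).as_matrix();W[:3,3]=obs["ee_pos"];T=W@m["mount"]
    d=np.linalg.inv(K)@[u,v,1]; d=T[:3,:3]@[d[0],-d[1],-d[2]]
    p=T[:3,3];return p+d*(z-p[2])/d[2]
E
python3 - <<'E'
from h import *
c=lambda x,y,z:ray("top",255+(x+.5)/4-.5,170+(y+.5)/4-.5,z)
print("side view end"); 
for n,x,y,z in [("c1",405,88,.162),("c2",635,68,.162),("c3",678,448,.162),("c4",447,475,.162),("m1",610,345,.165),("m2",555,370,.165),("m3",495,360,.165),("pt",618,0,0),("be1",58,213,.045),("be2",80,445,.045),("blk",213,318,.067),("pin",572,290,.19),("pout",600,326,.19)]: print(n,c(x,y,z).round(4))
a=cv2.imread("pics/top0.png")
g=a.max(2); m=np.uint8(g<40)*255
m[:,:355]=0;m[:,425:]=0;m[:200]=0;m[270:]=0
m=cv2.morphologyEx(m,cv2.MORPH_CLOSE,np.ones((5,5)))
cs,_=cv2.findContours(m,cv2.RETR_EXTERNAL,cv2.CHAIN_APPROX_NONE);k=max(cs,key=cv2.contourArea)
e=cv2.minEnclosingCircle(k);el=cv2.fitEllipse(k);print(e,el)
for z in(.17,.19):print(ray("top",*el[0],z), el[1][0]/617.9*(1.578-z))
E
```

```text
side view end
c1 [ 0.6729 -0.0035  0.162 ]
c2 [ 0.6832 -0.1363  0.162 ]
c3 [ 0.4645 -0.1567  0.162 ]
c4 [ 0.4503 -0.0246  0.162 ]
m1 [ 0.5236 -0.1185  0.165 ]
m2 [ 0.5096 -0.0869  0.165 ]
m3 [ 0.5156 -0.0527  0.165 ]
pt [ 0.7506 -0.1509  0.    ]
be1 [0.6125 0.2066 0.045 ]
be2 [0.4684 0.1936 0.045 ]
blk [0.5453 0.1102 0.067 ]
pin [ 0.5539 -0.0942  0.19  ]
pout [ 0.5335 -0.1096  0.19  ]
((391.73431396484375, 236.3616180419922), 21.542259216308594) ((391.7081604003906, 236.2533416748047), (40.57691955566406, 42.260013580322266), 73.16574096679688)
[ 0.56851369 -0.08346091  0.17      ] 0.09246205330049363
[ 0.56727081 -0.08114011  0.19      ] 0.09114867186156617
```

```bash
python3 -m handwheel '[{"z":0.4},{"z":0.4},{"z":0.4},{"z":0.2,"x":0.38,"y":0.67},{"x":0.38,"y":0.67},{"x":0.38,"y":0.67},{"x":0.38,"y":0.67},{"x":0.38,"y":0.67},{"x":0.38,"y":0.67},{"x":0.38,"y":0.67}]' 1 20
python3 -m handwheel '[{"x":0.38,"y":0.67},{"x":0.38,"y":0.67},{"x":0.38,"y":0.67},{"x":0.38,"y":0.67},{"x":0.38,"y":0.67},{"x":0.38,"y":0.67},{"x":0.38,"y":0.67},{"x":0.38,"y":0.67},{"x":0.38,"y":0.67},{"x":0.38,"y":0.67}]'
```

```text
validation failed for argument at $[0]...
validation failed for argument at $[0]...
```

```bash
python3 -m handwheel '[{"x":0,"y":0,"z":0.4,"yaw":0},{"x":0,"y":0,"z":0.4,"yaw":0},{"x":0,"y":0,"z":0.4,"yaw":0},{"x":0.38,"y":0.67,"z":0.2,"yaw":0},{"x":0.38,"y":0.67,"z":0,"yaw":0},{"x":0.38,"y":0.67,"z":0,"yaw":0},{"x":0.38,"y":0.67,"z":0,"yaw":0},{"x":0.38,"y":0.67,"z":0,"yaw":0},{"x":0.38,"y":0.67,"z":0,"yaw":0},{"x":0.38,"y":0.67,"z":0,"yaw":0}]' 1 20
```

```text
time_s: 0.93
ee_pos: [0.4021, -0.4179, 0.4604]
tool_rot: [0.974, 0.224, -0.0, -0.0]
force: [0.1, 1.1, 0.1]
finger_gap: -0.0
```

```bash
python3 -m handwheel '[{"x":0.38,"y":0.67,"z":0,"yaw":0},{"x":0.38,"y":0.67,"z":0,"yaw":0},{"x":0.38,"y":0.67,"z":0,"yaw":0},{"x":0.38,"y":0.67,"z":0,"yaw":0},{"x":0.38,"y":0.67,"z":0,"yaw":0},{"x":0.38,"y":0.67,"z":0,"yaw":0},{"x":0.38,"y":0.67,"z":0,"yaw":0},{"x":0.38,"y":0.67,"z":0,"yaw":0},{"x":0.38,"y":0.67,"z":0,"yaw":0},{"x":0.38,"y":0.67,"z":0,"yaw":0}]'
python3 -m handwheel '[{"x":0.38,"y":0.67,"z":0,"yaw":0},{"x":0.38,"y":0.67,"z":0,"yaw":0},{"x":0.19,"y":0.4,"z":0,"yaw":0},{"x":0,"y":0,"z":-0.3,"yaw":0},{"x":0,"y":0,"z":-0.3,"yaw":0},{"x":0,"y":0,"z":-0.3,"yaw":0},{"x":0,"y":0,"z":-0.3,"yaw":0},{"x":0,"y":0,"z":0,"yaw":0},{"x":0,"y":0,"z":0,"yaw":0},{"x":0,"y":0,"z":0,"yaw":0}]'
python3 - <<'E'
from h import *
o=bot.get_obs();print(o)
cv2.imwrite("pics/w1.png",bot.snapshot("wrist")[:,:,::-1])
cv2.imwrite("pics/t1.png",bot.snapshot("top")[:,:,::-1])
E
```

```text
time_s: 1.77
ee_pos: [0.5541, -0.1499, 0.4604]
tool_rot: [0.974, 0.224, -0.0, -0.0]
force: [0.5, -1.0, 0.6]
finger_gap: 0.002
time_s: 2.6
ee_pos: [0.5919, -0.0818, 0.4132]
tool_rot: [0.974, 0.224, 0.0, 0.0]
force: [-0.7, -0.4, -0.9]
finger_gap: -0.004
{'time_s': 2.6, 'qpos': array([ 0.13000054,  0.45169596, -0.10836827,  1.6368188 ,  0.0542798 ,
        1.05562059, -1.11242738]), 'joint_velocities': array([ 0.00020451, -0.00811858,  0.00051624, -0.00729459,  0.00167002,
       -0.00181778,  0.00052253]), 'effort': array([-4.97028977e-02, -6.51490116e+01, -4.51106729e-02, -2.70031393e+01,
        1.33529480e-02, -6.40739745e-04, -1.47508814e-03]), 'ee_pos': array([ 0.59185478, -0.08184593,  0.4132025 ]), 'tool_rot': array([9.74493682e-01, 2.24414849e-01, 1.90801738e-04, 5.15780894e-05]), 'force': array([-0.69796488, -0.36574733, -0.89693281]), 'ft_torque': array([-0.00569952,  0.01546107,  0.00839023]), 'finger_gap': -0.004238045479179879}
```

View pics/w1.png

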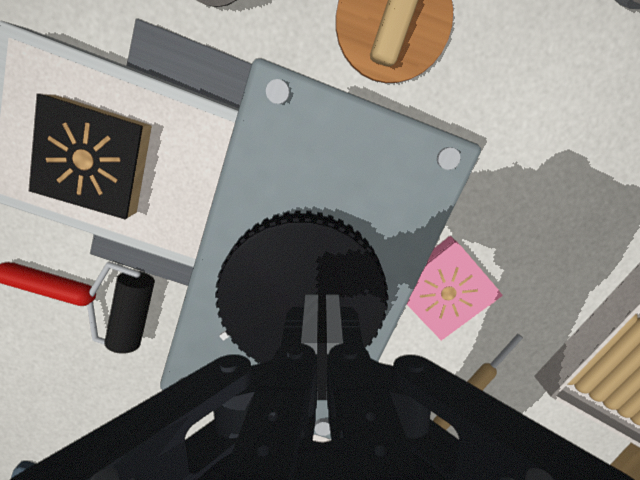

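View pics/t1.png

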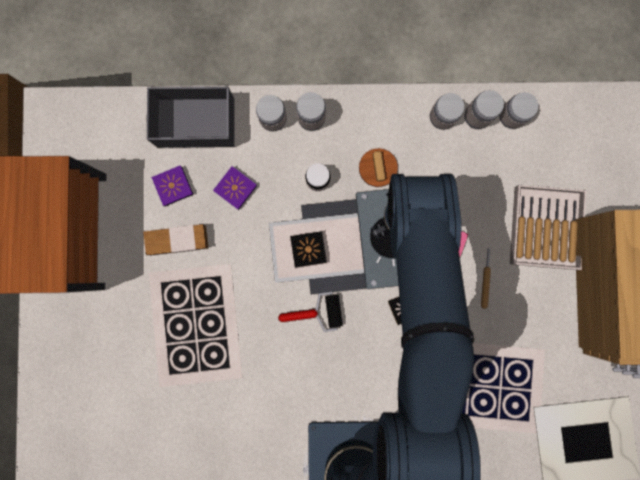

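```bash
python3 - <<'E'
from h import *
o=bot.get_obs()
pts=[(217,292),(387,295),(300,221),(240,247),(360,246),(228,330)]
P=np.array([ray("wrist",u,v,.19,o)[:2] for u,v in pts]);print(P.round(4))
from scipy.optimize import least_squares
r=least_squares(lambda q:np.hypot(*(P-q[:2]).T)-q[2],[.567,-.08,.048]);print(r.x,r.fun)
# press axis: bolts
b=[ray("wrist",u,v,.164,o) for u,v in [(277,92),(449,158)]];print(b)
a=cv2.imread("pics/w1.png")[190:400,180:420];cv2.imwrite("pics/w1c.png",cv2.resize(a,None,fx=2.8,fy=2.8))
E
```

```text
[[ 0.5546 -0.0354]
 [ 0.5939 -0.1204]
 [ 0.6113 -0.0594]
 [ 0.5845 -0.0369]
 [ 0.6127 -0.0937]
 [ 0.535  -0.0497]]
[ 0.56915718 -0.08034661  0.04649714] [ 0.00073986  0.00056637  0.00057759 -0.00038927 -0.00092283 -0.00057172]
[array([ 0.66308713, -0.02034633,  0.164     ]), array([ 0.67349318, -0.12058344,  0.164     ])]
```

View pics/w1c.png

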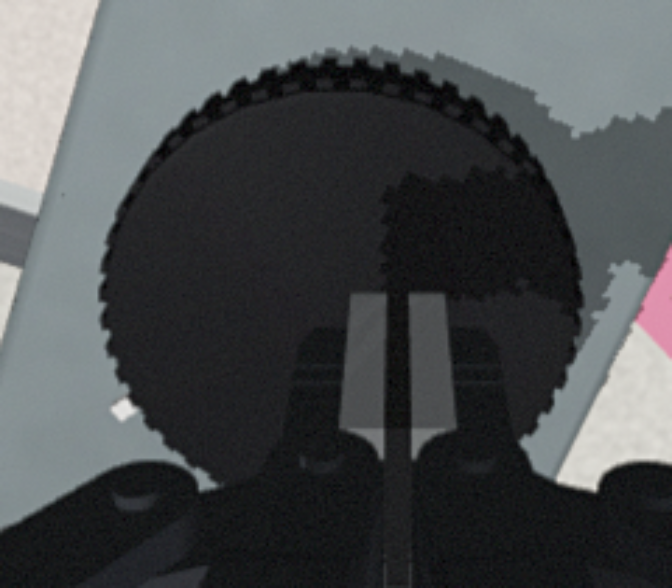

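```bash
python3 -m handwheel '[{"x":0.19,"y":0.34,"z":0,"yaw":0},{"x":0,"y":0,"z":-0.3,"yaw":0},{"x":0,"y":0,"z":-0.3,"yaw":0},{"x":0,"y":0,"z":-0.3,"yaw":0},{"x":0,"y":0,"z":-0.2,"yaw":0},{"x":0,"y":0,"z":-0.1,"yaw":0},{"x":0,"y":0,"z":0,"yaw":0},{"x":0,"y":0,"z":0,"yaw":0},{"x":0,"y":0,"z":0,"yaw":0},{"x":0,"y":0,"z":0,"yaw":0}]'
python3 - <<'E'
from h import *
o=bot.get_obs();print(o['ee_pos'],o['force'])
cv2.imwrite("pics/s2.png",cv2.resize(bot.snapshot("side")[130:260,270:450,::-1],None,fx=4,fy=4))
E
```

```text
time_s: 3.53
ee_pos: [0.5995, -0.0682, 0.3654]
tool_rot: [0.974, 0.224, 0.0, 0.0]
force: [-0.8, -0.1, 0.5]
finger_gap: 0.005
[ 0.59947433 -0.06818932  0.3653651 ] [-0.80684581 -0.10792847  0.53309614]
```

View pics/s2.png

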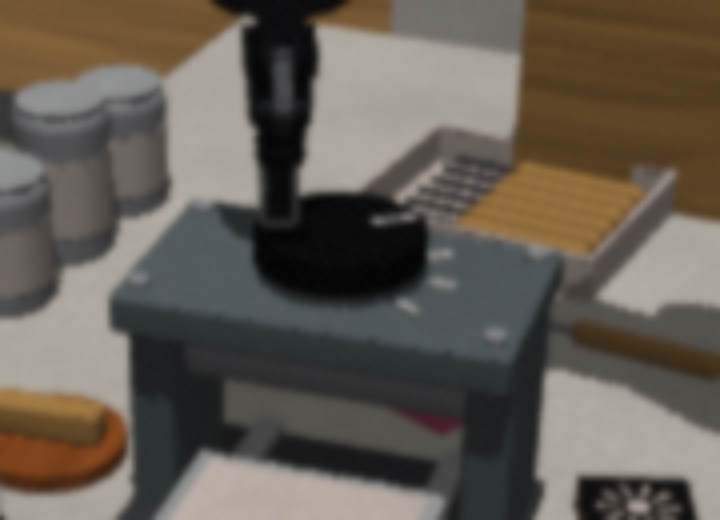

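```bash
python3 -m handwheel '[{"x":0,"y":0,"z":-0.025,"yaw":0},{"x":0,"y":0,"z":-0.025,"yaw":0},{"x":0,"y":0,"z":-0.025,"yaw":0},{"x":0,"y":0,"z":-0.025,"yaw":0},{"x":0,"y":0,"z":-0.025,"yaw":0},{"x":0,"y":0,"z":0,"yaw":0},{"x":0,"y":0,"z":0,"yaw":0},{"x":0,"y":0,"z":0,"yaw":0},{"x":0,"y":0,"z":0,"yaw":0},{"x":0,"y":0,"z":0,"yaw":0}]'
```

```text
time_s: 4.42
ee_pos: [0.5995, -0.0682, 0.3603]
tool_rot: [0.974, 0.224, 0.001, 0.0]
force: [-0.7, 0.6, 6.1]
finger_gap: -0.003
```

```bash
python3 -m handwheel '[{"x":0.028,"y":-0.080,"z":0,"yaw":-0.1},{"x":0.020,"y":-0.084,"z":0,"yaw":-0.1},{"x":0.011,"y":-0.084,"z":0,"yaw":-0.1},{"x":0.003,"y":-0.085,"z":0,"yaw":-0.1},{"x":-0.005,"y":-0.084,"z":0,"yaw":-0.1},{"x":-0.014,"y":-0.085,"z":0,"yaw":-0.1},{"x":0,"y":0,"z":0,"yaw":0},{"x":0,"y":0,"z":0,"yaw":0},{"x":0,"y":0,"z":0,"yaw":0},{"x":0,"y":0,"z":0,"yaw":0}]'
python3 - <<'E'
from h import *
o=bot.get_obs();print(o['ee_pos'],o['force'])
cv2.imwrite("pics/s3.png",cv2.resize(bot.snapshot("side")[130:260,270:450,::-1],None,fx=4,fy=4))
E
```

```text
time_s: 5.25
ee_pos: [0.6012, -0.0883, 0.3603]
tool_rot: [0.997, -0.074, 0.001, 0.0]
force: [-1.0, 0.4, 6.1]
finger_gap: -0.002
[ 0.60124384 -0.08834724  0.36028265] [-0.97343059  0.37446937  6.11905265]
```

View pics/s3.png

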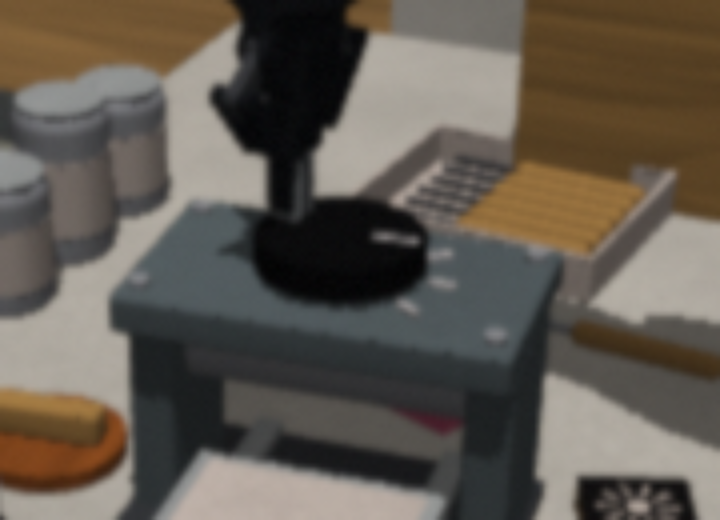

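```bash
python3 - <<'E'
from h import *
for n,i,o,z in [("before",(376,222),(416,215),.19),("now",(374,236),(420,242),.187)]:
    P=[ray("side",270+(u+.5)/4-.5,130+(v+.5)/4-.5,z) for u,v in(i,o)]
    d=P[1]-P[0]; r=P[1]-[.568,-.081,0]
    print(n,P[1].round(4),np.degrees(np.arctan2(d[1],d[0])),np.degrees(np.arctan2(r[1],r[0])), 'dial(line)=')
E
```

```text
before [ 0.5361 -0.1099  0.19  ] -134.20296537406068 -137.75374281395906 dial(line)=
now [ 0.5242 -0.085   0.187 ] -172.4946595285992 -174.7970135766797 dial(line)=
```

```bash
python3 -m handwheel '[{"x":0,"y":0,"z":0.1,"yaw":0},{"x":0,"y":0,"z":0.2,"yaw":0},{"x":0,"y":0,"z":0.3,"yaw":0},{"x":0,"y":0,"z":0.4,"yaw":0},{"x":0,"y":0,"z":0.5,"yaw":0},{"x":0,"y":0,"z":0.5,"yaw":0},{"x":0,"y":0,"z":0,"yaw":0},{"x":0,"y":0,"z":0,"yaw":0},{"x":0,"y":0,"z":0,"yaw":0},{"x":0,"y":0,"z":0,"yaw":0}]'
python3 - <<'E'
from h import *
o=bot.get_obs();print(o['ee_pos'],o['force'])
im=bot.snapshot("side")[:,:,::-1]; cv2.imwrite("pics/s4f.png",im)
cv2.imwrite("pics/s4.png",cv2.resize(im[130:260,270:450],None,fx=4,fy=4))
E
```

```text
time_s: 6.13
ee_pos: [0.6007, -0.0882, 0.4388]
tool_rot: [0.997, -0.074, -0.001, -0.0]
force: [-0.7, -1.1, 0.4]
finger_gap: -0.002
[ 0.60071904 -0.08819546  0.43878794] [-0.6749125  -1.10426604  0.36379707]
```

View pics/s4.png

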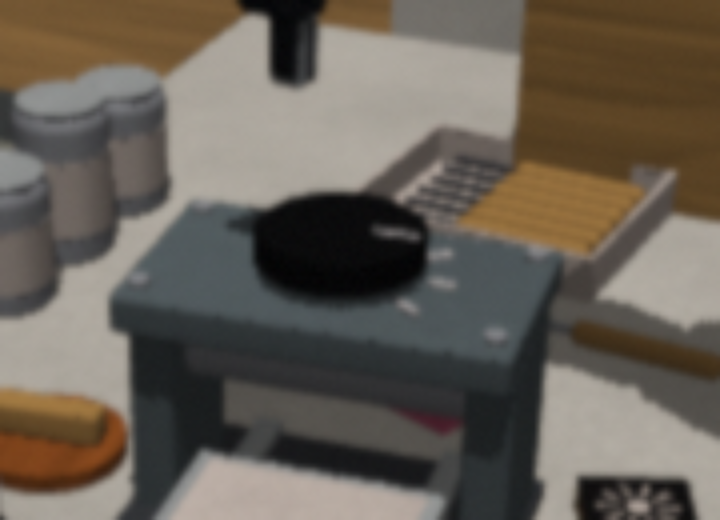

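```bash
python3 -m handwheel '[{"x":-0.135,"y":0.4,"z":0,"yaw":0.024},{"x":-0.135,"y":0.75,"z":0,"yaw":0.024},{"x":-0.135,"y":0.8,"z":0,"yaw":0.024},{"x":-0.135,"y":0.8,"z":0,"yaw":0.024},{"x":-0.135,"y":0.8,"z":0,"yaw":0.024},{"x":-0.135,"y":0.8,"z":0,"yaw":0.024},{"x":-0.135,"y":0.8,"z":0,"yaw":0.024},{"x":-0.135,"y":0.8,"z":0,"yaw":0.024},{"x":-0.135,"y":0.8,"z":0,"yaw":0.024},{"x":-0.135,"y":0.8,"z":0,"yaw":0.024}]'
python3 -m handwheel '[{"x":-0.15,"y":0.4,"z":0,"yaw":0},{"x":-0.15,"y":0.3,"z":0,"yaw":0},{"x":0,"y":0,"z":-0.4,"yaw":0},{"x":0,"y":0,"z":-0.6,"yaw":0},{"x":0,"y":0,"z":-0.6,"yaw":0},{"x":0,"y":0,"z":-0.6,"yaw":0},{"x":0,"y":0,"z":-0.4,"yaw":0},{"x":0,"y":0,"z":0,"yaw":0},{"x":0,"y":0,"z":0,"yaw":0},{"x":0,"y":0,"z":0,"yaw":0}]'
python3 - <<'E'
from h import *
o=bot.get_obs();print(o['ee_pos'],o['force'])
cv2.imwrite("pics/s5.png",bot.snapshot("side")[:,:,::-1])
cv2.imwrite("pics/w5.png",bot.snapshot("wrist")[:,:,::-1])
t=bot.snapshot("top")[:,:,::-1]
cv2.imwrite("pics/t5.png",cv2.resize(t[170:320,255:455],None,fx=4,fy=4,interpolation=cv2.INTER_CUBIC))
E
```

```text
time_s: 7.02
ee_pos: [0.546, 0.2157, 0.4392]
tool_rot: [0.999, 0.047, -0.001, 0.0]
force: [0.1, 0.2, 0.6]
finger_gap: 0.001
time_s: 7.85
ee_pos: [0.5353, 0.2416, 0.3366]
tool_rot: [0.999, 0.046, 0.0, -0.0]
force: [0.5, 0.9, -0.1]
finger_gap: 0.002
[0.53531028 0.24163521 0.33664458] [ 0.53753888  0.9473953  -0.11618938]
```

View pics/s5.png

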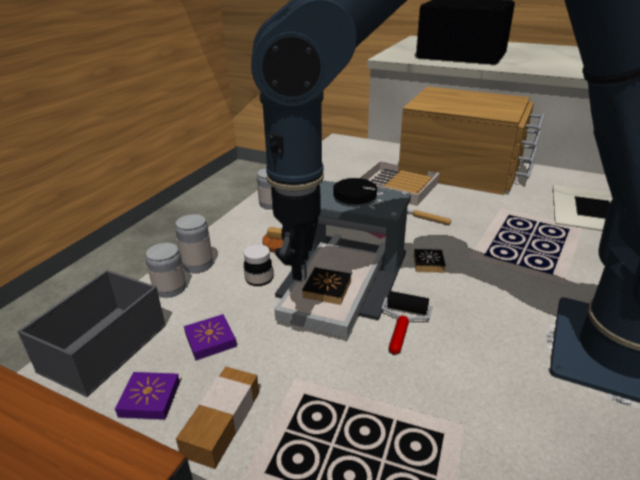

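View pics/w5.png

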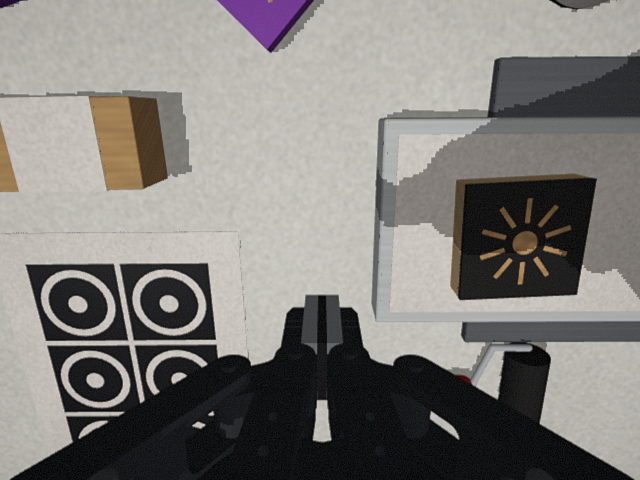

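View pics/t5.png

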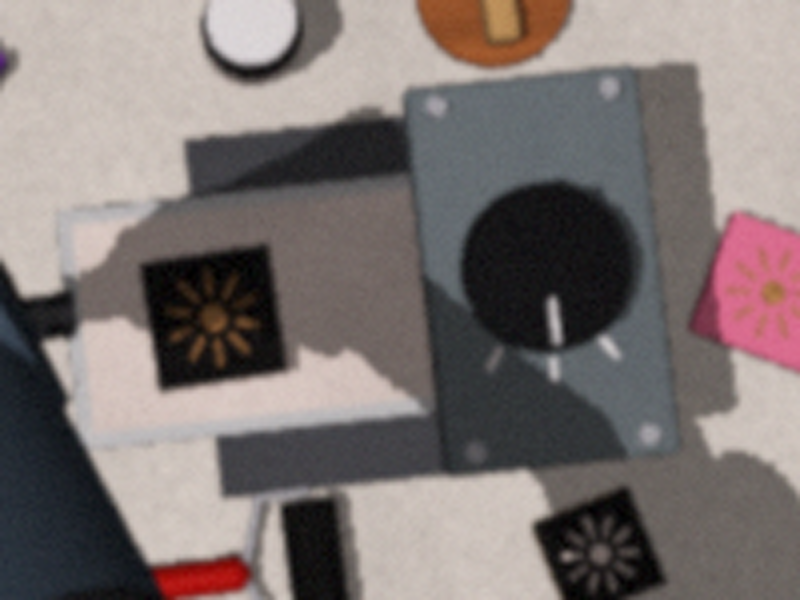

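```bash
python3 -m handwheel '[{"x":0,"y":0,"z":-0.4,"yaw":0},{"x":0,"y":0,"z":-0.6,"yaw":0},{"x":0,"y":0,"z":-0.7,"yaw":0},{"x":0,"y":0,"z":-0.7,"yaw":0},{"x":0,"y":0,"z":-0.6,"yaw":0},{"x":0,"y":0,"z":-0.4,"yaw":0},{"x":0,"y":0,"z":-0.14,"yaw":0},{"x":0.01,"y":-0.1,"z":0,"yaw":0},{"x":0.01,"y":-0.1,"z":0,"yaw":0},{"x":0.01,"y":-0.1,"z":0,"yaw":0}]'
python3 -m handwheel '[{"x":0.008,"y":-0.09,"z":0,"yaw":0},{"x":0.008,"y":-0.09,"z":0,"yaw":0},{"x":0.008,"y":-0.09,"z":0,"yaw":0},{"x":0.008,"y":-0.09,"z":0,"yaw":0},{"x":0.008,"y":-0.09,"z":0,"yaw":0},{"x":0.008,"y":-0.09,"z":0,"yaw":0},{"x":0.008,"y":-0.09,"z":0,"yaw":0},{"x":0.008,"y":-0.09,"z":0,"yaw":0},{"x":0.008,"y":-0.09,"z":0,"yaw":0},{"x":0.008,"y":-0.09,"z":0,"yaw":0}]'
python3 - <<'E'
from h import *
o=bot.get_obs();print(o['ee_pos'],o['force'])
cv2.imwrite("pics/s6.png",bot.snapshot("side")[:,:,::-1])
E
```

```text
time_s: 8.83
ee_pos: [0.5369, 0.2294, 0.1955]
tool_rot: [0.999, 0.046, 0.001, -0.0]
force: [-0.0, -0.1, 0.3]
finger_gap: -0.002
time_s: 9.67
ee_pos: [0.5397, 0.1936, 0.1942]
tool_rot: [0.999, 0.046, 0.0, -0.0]
force: [0.8, 3.4, 2.6]
finger_gap: 0.001
[0.53969388 0.19355386 0.19419145] [0.76507807 3.37521049 2.60525756]
```

View pics/s6.png

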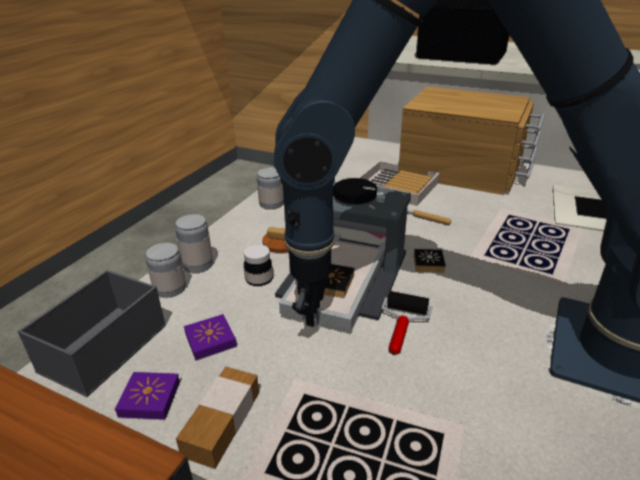

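```bash
python3 -m handwheel '[{"x":0.003,"y":-0.03,"z":0,"yaw":0},{"x":0.006,"y":-0.06,"z":0,"yaw":0},{"x":0.008,"y":-0.09,"z":0,"yaw":0},{"x":0.008,"y":-0.09,"z":0,"yaw":0},{"x":0.008,"y":-0.09,"z":0,"yaw":0},{"x":0.008,"y":-0.09,"z":0,"yaw":0},{"x":0.008,"y":-0.09,"z":0,"yaw":0},{"x":0.008,"y":-0.09,"z":0,"yaw":0},{"x":0.006,"y":-0.06,"z":0,"yaw":0},{"x":0.003,"y":-0.03,"z":0,"yaw":0}]'
python3 - <<'E'
from h import *
o=bot.get_obs();print(o['ee_pos'],o['force'])
t=bot.snapshot("top")[:,:,::-1]
cv2.imwrite("pics/t7.png",cv2.resize(t[170:320,255:455],None,fx=4,fy=4,interpolation=cv2.INTER_CUBIC))
E
```

```text
time_s: 10.55
ee_pos: [0.5421, 0.1642, 0.194]
tool_rot: [0.999, 0.046, -0.0, 0.0]
force: [1.7, 3.7, -0.5]
finger_gap: 0.0
[0.54206231 0.16420203 0.19404289] [ 1.72631576  3.74420594 -0.54997644]
```

View pics/t7.png

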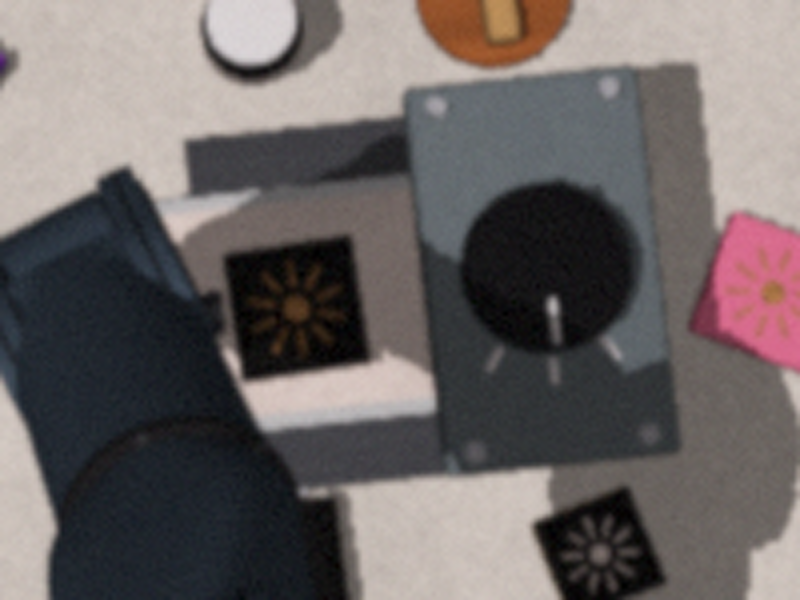

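```bash
python3 -m handwheel '[{"x":0.002,"y":-0.02,"z":0,"yaw":0},{"x":0.002,"y":-0.025,"z":0,"yaw":0},{"x":0.002,"y":-0.025,"z":0,"yaw":0},{"x":0.002,"y":-0.025,"z":0,"yaw":0},{"x":0.002,"y":-0.025,"z":0,"yaw":0},{"x":0.002,"y":-0.025,"z":0,"yaw":0},{"x":0.002,"y":-0.025,"z":0,"yaw":0},{"x":0.002,"y":-0.025,"z":0,"yaw":0},{"x":0.002,"y":-0.025,"z":0,"yaw":0},{"x":0.002,"y":-0.02,"z":0,"yaw":0}]'
```

```text
time_s: 11.43
ee_pos: [0.5427, 0.1552, 0.194]
tool_rot: [0.999, 0.046, -0.0, 0.0]
force: [-1.0, 2.6, -0.6]
finger_gap: 0.002
```

```bash
python3 -m handwheel '[{"x":0.002,"y":-0.02,"z":0,"yaw":0},{"x":0.002,"y":-0.02,"z":0,"yaw":0},{"x":0.002,"y":-0.02,"z":0,"yaw":0},{"x":0.002,"y":-0.02,"z":0,"yaw":0},{"x":0.002,"y":-0.02,"z":0,"yaw":0},{"x":0.002,"y":-0.02,"z":0,"yaw":0},{"x":0.002,"y":-0.02,"z":0,"yaw":0},{"x":0.002,"y":-0.02,"z":0,"yaw":0},{"x":0,"y":0,"z":0,"yaw":0},{"x":0,"y":0,"z":0,"yaw":0}]'
```

```text
time_s: 12.27
ee_pos: [0.5435, 0.1487, 0.1941]
tool_rot: [0.999, 0.046, -0.0, 0.0]
force: [-1.4, 1.0, 0.0]
finger_gap: -0.002
```

Still moving at friction-level force; continue.

```bash
python3 -m handwheel '[{"x":0.002,"y":-0.02,"z":0,"yaw":0},{"x":0.002,"y":-0.02,"z":0,"yaw":0},{"x":0.002,"y":-0.02,"z":0,"yaw":0},{"x":0.002,"y":-0.02,"z":0,"yaw":0},{"x":0.002,"y":-0.02,"z":0,"yaw":0},{"x":0.002,"y":-0.02,"z":0,"yaw":0},{"x":0.002,"y":-0.02,"z":0,"yaw":0},{"x":0.002,"y":-0.02,"z":0,"yaw":0},{"x":0.002,"y":-0.02,"z":0,"yaw":0},{"x":0.002,"y":-0.02,"z":0,"yaw":0}]'
```

```text
time_s: 13.1
ee_pos: [0.5442, 0.1414, 0.1941]
tool_rot: [0.999, 0.047, -0.0, -0.0]
force: [-2.2, 6.1, -0.7]
finger_gap: -0.004
```

```bash
python3 - <<'E'
from h import *
o=bot.get_obs();print(o['ee_pos'],o['force'])
t=bot.snapshot("top")[:,:,::-1]
cv2.imwrite("pics/t8.png",cv2.resize(t[170:320,255:455],None,fx=4,fy=4,interpolation=cv2.INTER_CUBIC))
E
```

```text
[0.54421223 0.14138429 0.19407851] [-2.18850488  6.07677636 -0.73626886]
```

View pics/t8.png

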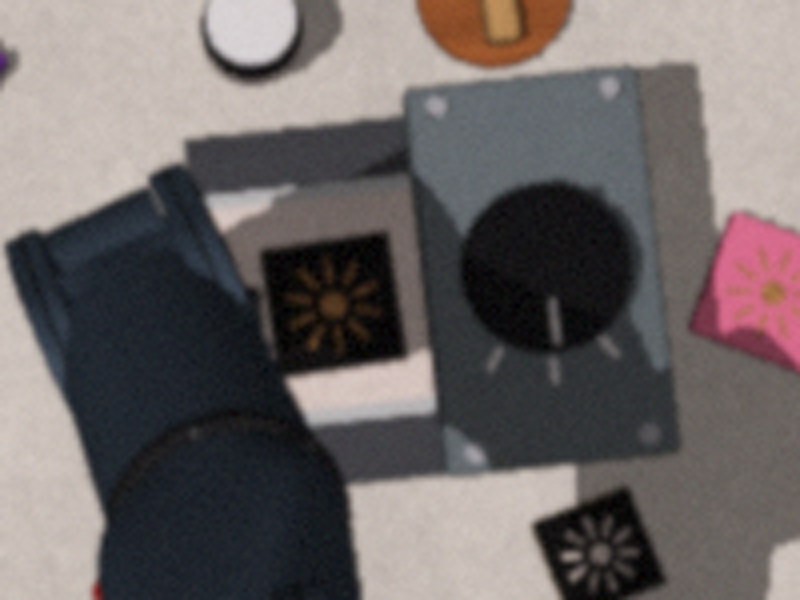

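```bash
python3 -m handwheel '[{"x":0.001,"y":-0.01,"z":0,"yaw":0},{"x":0.001,"y":-0.01,"z":0,"yaw":0},{"x":0.001,"y":-0.01,"z":0,"yaw":0},{"x":0.001,"y":-0.01,"z":0,"yaw":0},{"x":0.001,"y":-0.01,"z":0,"yaw":0},{"x":0.001,"y":-0.01,"z":0,"yaw":0},{"x":0.001,"y":-0.01,"z":0,"yaw":0},{"x":0.001,"y":-0.01,"z":0,"yaw":0},{"x":0,"y":0,"z":0,"yaw":0},{"x":0,"y":0,"z":0,"yaw":0}]'
```

```text
time_s: 13.98
ee_pos: [0.5442, 0.1407, 0.1941]
tool_rot: [0.999, 0.048, 0.0, -0.002]
force: [-4.6, 12.9, -0.7]
finger_gap: -0.002
```

```bash
python3 -m handwheel '[{"x":0.001,"y":-0.01,"z":0,"yaw":0},{"x":0.001,"y":-0.01,"z":0,"yaw":0},{"x":0.001,"y":-0.01,"z":0,"yaw":0},{"x":0.001,"y":-0.01,"z":0,"yaw":0},{"x":0.001,"y":-0.01,"z":0,"yaw":0},{"x":0.001,"y":-0.01,"z":0,"yaw":0},{"x":0.001,"y":-0.01,"z":0,"yaw":0},{"x":0,"y":0,"z":0,"yaw":0},{"x":0,"y":0,"z":0,"yaw":0},{"x":0,"y":0,"z":0,"yaw":0}]'
```

```text
time_s: 14.82
ee_pos: [0.5442, 0.1402, 0.1942]
tool_rot: [0.999, 0.049, 0.0, -0.003]
force: [-5.5, 20.8, -1.6]
finger_gap: 0.002
```

At 20.8 N it advances no further than elastic give, so the bed is on its stop. Back off along +y, raise and check.

```bash
python3 -m handwheel '[{"x":0,"y":0.1,"z":0,"yaw":0},{"x":-0.02,"y":0.2,"z":0,"yaw":0},{"x":-0.03,"y":0.3,"z":0,"yaw":0},{"x":-0.04,"y":0.4,"z":0,"yaw":0},{"x":-0.04,"y":0.4,"z":0,"yaw":0},{"x":0,"y":0.2,"z":0.4,"yaw":0},{"x":0,"y":0,"z":0.7,"yaw":0},{"x":0,"y":0,"z":0.8,"yaw":0},{"x":0,"y":0,"z":0.8,"yaw":0},{"x":0,"y":0,"z":0.8,"yaw":0}]'
python3 -m handwheel '[{"x":-0.3,"y":0.3,"z":0.8,"yaw":0},{"x":-0.3,"y":0.3,"z":0.8,"yaw":0},{"x":-0.3,"y":0.3,"z":0.5,"yaw":0},{"x":-0.3,"y":0.3,"z":0.2,"yaw":0},{"x":-0.2,"y":0.3,"z":0,"yaw":0},{"x":0,"y":0.3,"z":0,"yaw":0},{"x":0,"y":0,"z":0,"yaw":0},{"x":0,"y":0,"z":0,"yaw":0},{"x":0,"y":0,"z":0,"yaw":0},{"x":0,"y":0,"z":0,"yaw":0}]'
python3 - <<'E'
from h import *
o=bot.get_obs();print(o['ee_pos'],o['force'])
t=bot.snapshot("top")[:,:,::-1];cv2.imwrite("pics/t9f.png",t)
cv2.imwrite("pics/s9.png",bot.snapshot("side")[:,:,::-1])
cv2.imwrite("pics/t9.png",cv2.resize(t[170:320,255:455],None,fx=4,fy=4,interpolation=cv2.INTER_CUBIC))
E
```

```text
time_s: 15.65
ee_pos: [0.5396, 0.1992, 0.3357]
tool_rot: [0.999, 0.046, 0.0, 0.0]
force: [0.5, 0.6, 0.5]
finger_gap: -0.003
time_s: 16.48
ee_pos: [0.4844, 0.27, 0.4255]
tool_rot: [0.999, 0.046, -0.0, 0.001]
force: [0.2, -0.5, -0.2]
finger_gap: 0.001
[0.48438651 0.27000766 0.4255268 ] [ 0.20393987 -0.49229762 -0.17158997]
```

View pics/t9.png

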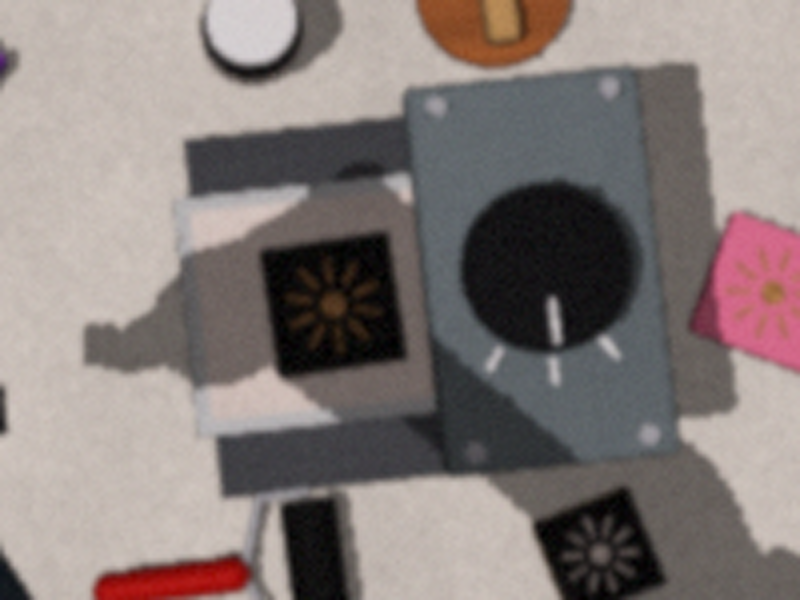

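View pics/s9.png

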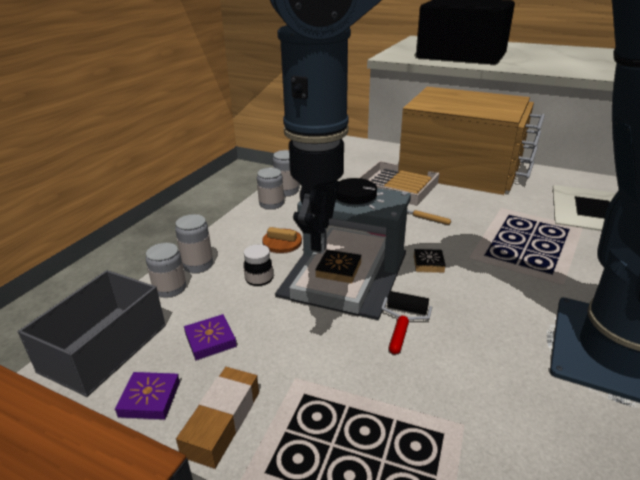

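View pics/t9f.png

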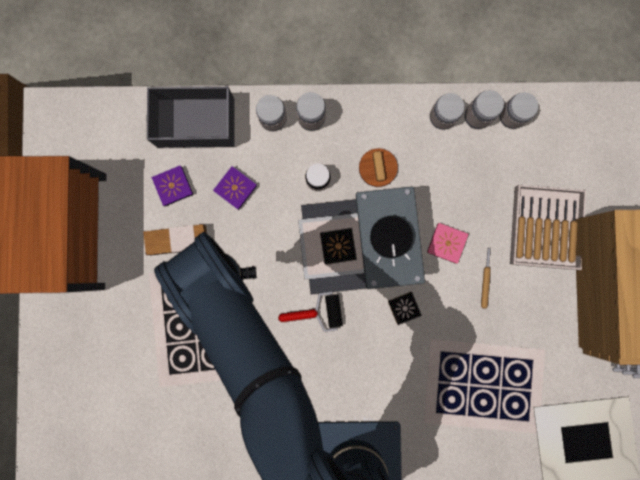

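```bash
python3 - <<'E'
from h import *
c=lambda x,y,z:ray("top",255+(x+.5)/4-.5,170+(y+.5)/4-.5,z)
a=np.radians(5.4);X=np.array([np.cos(a),np.sin(a)]);Y=np.array([-np.sin(a),np.cos(a)]);C=np.array([.568,-.081])
for n,x,y,z in [("base",186,142,.012),("base",222,495,.012),("bed0",58,213,.045),("bed0",80,445,.045),("bed",176,202,.045),("bed",201,435,.045),("ch",405,88,.162),("ch",447,475,.162),("ch-",635,68,.162),("ch-",678,448,.162)]:
    p=c(x,y,z)[:2]-C; print(n,(p@X).round(4),(p@Y).round(4))
E
python3 - <<'E'
import cv2
a=cv2.imread("pics/s9.png")[200:330,260:440]
cv2.imwrite("pics/s9c.png",cv2.resize(a,None,fx=4,fy=4))
E
```

```text
base 0.1112 0.199
base -0.114 0.1991
bed0 0.0714 0.2821
bed0 -0.0734 0.2827
bed 0.0706 0.2084
bed -0.075 0.2076
ch 0.1117 0.0673
ch -0.1119 0.0672
ch- 0.1095 -0.0659
ch- -0.1102 -0.0656
```

View pics/s9c.png

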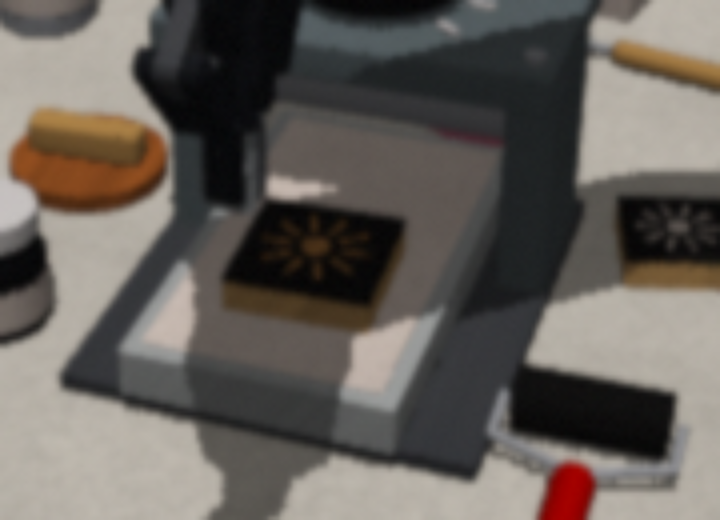

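```bash
python3 -c "
from bench import bot
print(bot.job_done())"
```

```text
the job is handed in; nothing more can be done
None
```

The press is ready to print: the dial is on the middle mark and the bed is on its stop with the lino block still lying on it. I handed the job in at about 16.6 s; no verdict is reported.

- **Dial:** I pressed it about 3 mm down (6 N) with the shut fingertips and carried it clockwise through a 0.6 rad arc. After I lifted off, the top view showed the pointer in line with the middle mark, and it was still there in the last picture.
- **Bed:** I pushed its end face about 74 mm towards home. The force then rose from about 3 N to 21 N with only about half a millimetre more movement, which I took as the stop.
- **Block and table:** The last pictures show the block on the bed about where it started on it, the other things where they were, and the gripper clear of everything.
- **Uncertain:** The last picture shows the bed end about 8 mm beyond the base plate. I had no independent reading of where fully home is, so the stop is judged from the force alone.

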